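Restock the graded bottle rack in order of size

ROBOT

A 6-joint arm with a two-finger parallel gripper is mounted at the origin on a cart in front of the work surface, level with it; the furniture and walls round the work are solid. World frame = base frame: x ahead of the robot, y to its left, z up, the work surface at z = 0. Lengths are in mm, angles in rad, forces in N, time in s.
With the tool pointing down it reaches from about 400 to 825 mm from the base axis. Payload 7 kg.
Tool frame: the origin (TCP) lies at the very end of the fingers, on their centre line; the grasp point (between the pads) lies 19 mm behind it; z points along the fingers, y is the line along which they close (so a half turn about z gives the same grasp; the last joint's range is limited). The gripper opens to 88 mm and grips with 3 to 60 N. Pads are 19 mm wide; open, the fingers measure 130 mm over their backs; the gripper's body (78 mm by 193 mm) begins 47 mm behind the grasp point.
Start: joints at [-0.996, 0.359, 0.012, 0, -1.224, -0.288], TCP at [190.921, -647.414, 226.561] pointing down, gripper open.
Joint ranges: [-3.07, 3.07], [-1.43, 2.12], [-1.02, 1.25], [-3.03, 1.67], [-3.05, -0], [-3.03, 3.03]. Speed limits (rad/s): [2.39, 2.39, 3.01, 3.14, 3.14, 3.14].

INTERFACE

Orientations are given as a unit quaternion [x, y, z, w].
In Python, from plant import bot gives the robot as it stands. Calls block until the motion is done:
- bot.move_ptp(position, orientation): joint-space move of the TCP to a pose.
- bot.line_to(position, velocity=150, ori=None): straight line of the TCP; ori=None keeps the orientation; velocity is the mean speed in mm/s.
- bot.move_joints(angles): joint-space move.
- bot.move_gripper(opening, force=None): finger opening in mm; force is the grip in N (None keeps the last); returns when the fingers have stopped.
- bot.pause(seconds).
- bot.solve_ik(position, orientation): joint angles nearest the present ones, or None.
- bot.read_state(): the state.
- bot.camera(name): name is "side" or "top"; returns the picture (384x512x3 uint8, red, green, blue); there is no depth.
- bot.get_calibration(name): a dict with "fx", "fy", "cx", "cy" (pixels), "distortion" ([k1, k2, p1, p2, k3] as OpenCV has them; the pictures are not rectified), "view" (4x4, takes a point from world to camera coordinates). Camera axes: x right, y up, looking along -z (the intrinsics and any distortion apply to the point x, -y, -z); pixel columns grow to the right and rows downward; lengths in mm; the calibration is good to about 2 mm. A picture is of the moment at which its call begins. get_calibration takes no time and is no camera call.
A pose or a line that the arm cannot do raises bot.Unreachable and nothing moves.
- bot.close_job(): hands the job in; it is judged then, once.
The state is a dict: "t": time; "joint_pos": joint angles; "qvel": joint speeds; "tau": joint torques, N m; "tcp_pos": TCP position; "eef_rot": TCP orientation; "contact_force": force on the tool from outside, world axes, zero at the start; "moment": the same for the moment, N m; "width": finger opening in mm; "finger_force": force on a finger pad.
Only numpy, scipy, OpenCV 4.12 (cv2) and the standard library are available. Lean on these libraries where they do the work, as an engineer would, in place of code of your own. Each camera call takes 0.05 s, during which the arm holds its last target. There are 200 camera calls.

TASK

Restock the white bottle rack for the next analysis run: lift out the used-up white bottle with the white cap and stand it in the blue empties tray, and stand the four fresh bottles (red cap, orange cap, blue cap, and the brown bottle with the white cap) in the rack in order of size, the smallest bottle in the smallest recess and so on up to the largest. Every bottle must end standing upright and free, down on the floor of its own recess or of the tray, and no bottle may be tipped over on the way.

Things in the scene. Friction and masses are not known exactly. Their poses are not given: they have to be found in the camera images.
- red_bottle: small white bottle with a red cap and red band, 32 mm diameter, 60 mm tall overall; body straight-sided to about 42 mm, then a shoulder, then a cap 13 mm wide from 54 mm up. 40 to 85 g, rigid and closed. Origin at the centre of its underside, z up along its axis.
- orange_bottle: white bottle with an orange cap and orange band, 38 mm diameter, 75 mm tall overall; body straight-sided to about 52 mm, then a shoulder, then a cap 16 mm wide from 67 mm up. 40 to 85 g, rigid and closed. Origin at the centre of its underside, z up along its axis.
- blue_bottle: white bottle with a blue cap and blue band, 44 mm diameter, 85 mm tall overall; body straight-sided to about 59 mm, then a shoulder, then a cap 18 mm wide from 76 mm up. 40 to 85 g, rigid and closed. Origin at the centre of its underside, z up along its axis.
- brown_bottle: brown bottle with a white cap and a green-banded label (not the little black-capped brown vials), 48 mm diameter, 90 mm tall overall; body straight-sided to about 63 mm, then a shoulder, then a cap 20 mm wide from 81 mm up. 40 to 85 g, rigid and closed. Origin at the centre of its underside, z up along its axis.
- white_bottle: white bottle with a white cap and grey band: the used-up one, 38 mm diameter, 75 mm tall overall; body straight-sided to about 52 mm, then a shoulder, then a cap 16 mm wide from 67 mm up. 40 to 85 g, rigid and closed. Origin at the centre of its underside, z up along its axis. At the start it stands in the rack, in the second-smallest recess.
- well_1: recess in the white bottle rack, the smallest of four: round, 44 mm across, 10 mm deep, black rubber pad as floor; for the 32 mm bottle. Origin: centre of the pad's top, 14 mm above the worktop; x along the row towards the larger recesses, z up. Rack: plastic block 250 x 80 mm, 24 mm high, fixed, lying at any angle.
- well_2: recess in the white bottle rack, second smallest of four: round, 50 mm across, 10 mm deep, black rubber pad as floor; for the 38 mm bottle. Origin: centre of the pad's top, 14 mm above the worktop; x along the row towards the larger recesses, z up. Recess centres lie -95, -40, 21 and 87 mm along the row from the block's centre.
- well_3: recess in the white bottle rack, second largest of four: round, 56 mm across, 10 mm deep, black rubber pad as floor; for the 44 mm bottle. Origin: centre of the pad's top, 14 mm above the worktop; x along the row towards the larger recesses, z up.
- well_4: recess in the white bottle rack, the largest of four: round, 60 mm across, 10 mm deep, black rubber pad as floor; for the 48 mm bottle. Origin: centre of the pad's top, 14 mm above the worktop; x along the row towards the larger recesses, z up.
- empties_tray: shallow open blue tray for used-up bottles, 110 (x) x 100 (y) mm, fixed to the worktop; walls 3 mm thick and 17 mm high (18 mm at the rim's bead, which stands 3 mm out), floor 3 mm thick. Origin: centre of its underside, on the worktop; z up.
Mind the look-alikes: they are no part of the job. Leave any turquoise or yellow look-alike of the blue_bottle alone.

How it is judged:
By the outcome, as a careful person would: the job done as asked, in the order asked, and still so for the second after the job is handed in, with the robot touching nothing.
It also fails if it takes over 144 s, if anything falls off the work surface, if the arm or the gripper's body presses on something with over 40 N, if the wrist force passes 120 N, or if a joint passes its speed limit or range.

## Working session

There is one attempt and no reset: what is moved stays moved. The work goes in short steps, each a Python script; the robot and the scene stay as the last script left them, time stands still between calls to the robot, and variables do not carry over. Pictures are saved under pics/ and viewed, at most 14 in all, crops included, and the job is handed in when it is done.

```bash
ls; mkdir -p pics; python3 - <<'E'
from plant import bot
import cv2,numpy as np
np.set_printoptions(precision=4,suppress=True)
for n in("top","side"):
    im=bot.camera(n); cv2.imwrite(f"pics/{n}0.png",cv2.resize(im[:,:,::-1],(800,600),interpolation=cv2.INTER_CUBIC)); np.save(f"{n}0.npy",im)
    c=bot.get_calibration(n); print(n,{k:v for k,v in c.items() if k!='view'}); print(np.array(c['view']))
s=bot.read_state();print(s)
E
```

```text
pics
top {'fx': 403.8519301632407, 'fy': 403.8519301632407, 'cx': 256.26366638650745, 'cy': 194.39027031857117, 'distortion': array([0.0267, 0.    , 0.    , 0.    , 0.    ])}
[[  -0.0189   -0.9996   -0.023     7.8654]
 [   0.9857   -0.0225    0.1671 -550.4325]
 [  -0.1675   -0.0196    0.9857 -996.9197]
 [   0.        0.        0.        1.    ]]
side {'fx': 399.0310666280307, 'fy': 399.0310666280307, 'cx': 248.8627507784699, 'cy': 191.34469919979264, 'distortion': array([-0.0816,  0.    ,  0.    ,  0.    ,  0.    ])}
[[  -0.9528   -0.3031    0.0183  479.5484]
 [   0.2048   -0.5968    0.7758 -145.8199]
 [  -0.2242    0.7429    0.6307 -907.1986]
 [   0.        0.        0.        1.    ]]
{'t': 0.1, 'joint_pos': array([-0.9959,  0.3593,  0.0112, -0.0003, -1.2241, -0.2881]), 'qvel': array([ 0.002 , -0.002 ,  0.0017,  0.0011, -0.0003,  0.002 ]), 'tau': array([ -0.0015, -58.4164,  29.375 ,   7.0155,   0.0102,  -0.0001]), 'tcp_pos': array([ 190.8181, -647.0332,  225.751 ]), 'eef_rot': array([-0.1429,  0.9897,  0.0007, -0.0002]), 'contact_force': array([ 0.0696,  1.0963, -0.2973]), 'moment': array([0.0032, 0.0492, 0.0152]), 'finger_force': 0.0, 'width': 87.50767083777752}
```

View pics/top0.png

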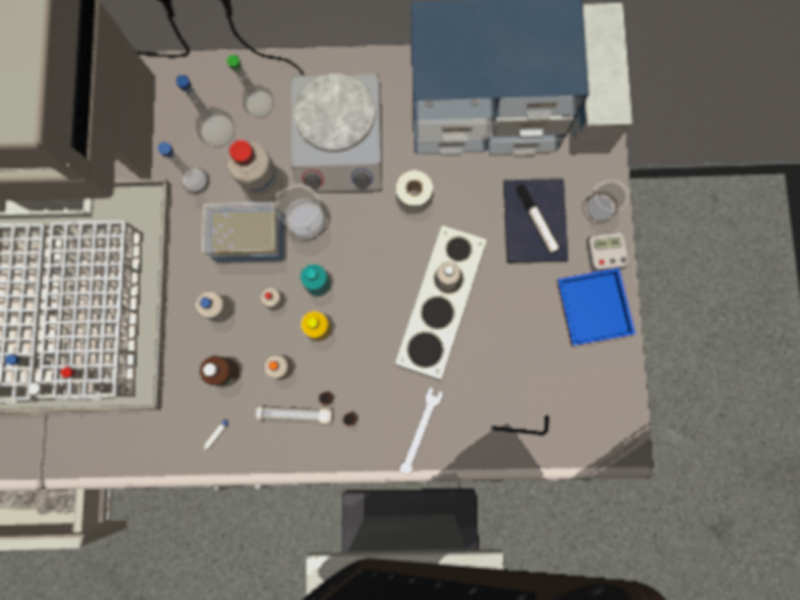

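View pics/side0.png

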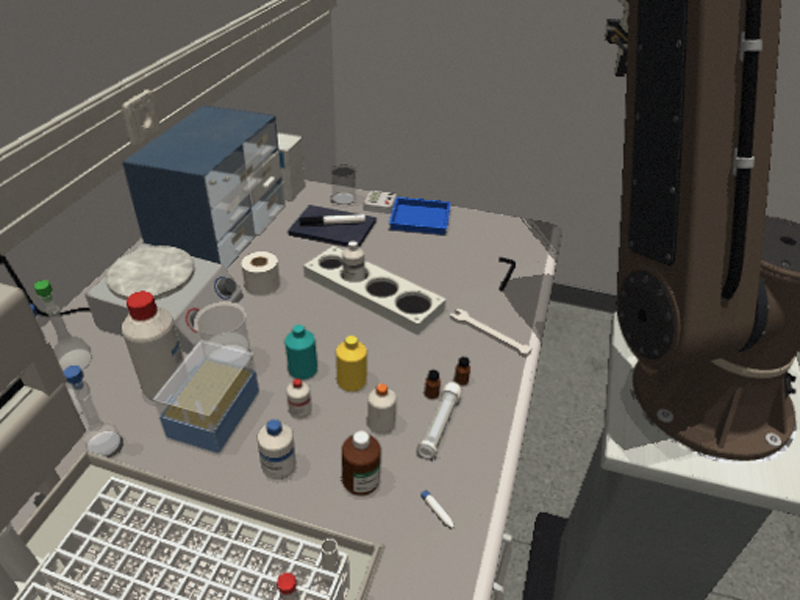

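Top view (800x600 px): the caps are red (268,297), orange (273,367), blue (206,303), brown's white cap (210,370) and the used white bottle (449,271). The free recesses are at (458,249), (437,312) and (425,350), and the tray is at (596,307).
Side view: red (298,386), orange (382,391), blue (273,427), brown's cap (361,439), white (352,247), tray (420,215).

```bash
cat > vis.py <<'E'
import cv2,numpy as np
from plant import bot
np.set_printoptions(precision=1,suppress=True)
F=np.diag([1.,-1,-1])
def cal(n):
    c=bot.get_calibration(n);V=np.array(c['view'])
    return np.array([[c['fx'],0,c['cx']],[0,c['fy'],c['cy']],[0,0,1]]),np.array(c['distortion'],float),F@V[:3,:3],F@V[:3,3]
def rays(n,px):
    K,d,R,t=cal(n); u=cv2.undistortPoints(np.array(px,float).reshape(-1,1,2),K,d)[:,0]
    return -R.T@t,np.c_[u,np.ones(len(u))]@R
def plane(n,px,z):
    o,d=rays(n,px); return o+d*((z-o[2])/d[:,2])[:,None]
def tri(p,q):   # top px, side px -> point, gap
    o1,d1=rays("top",[p]);o2,d2=rays("side",[q]);d1,d2=d1[0],d2[0]
    s=np.linalg.lstsq(np.c_[d1,-d2],o2-o1,rcond=None)[0]
    a,b=o1+s[0]*d1,o2+s[1]*d2
    return (a+b)/2,np.linalg.norm(a-b)
def proj(n,P):
    K,d,R,t=cal(n); return cv2.projectPoints(np.array(P,float).reshape(-1,1,3),cv2.Rodrigues(R)[0],t,K,d)[0][:,0]
def blob(m,seed,r=14):
    """centroid of the mask's component nearest the seed"""
    w=np.zeros_like(m,np.uint8);cv2.circle(w,tuple(int(round(v)) for v in seed),r,1,-1)
    n,l,s,c=cv2.connectedComponentsWithStats((m&(w>0)).astype(np.uint8))
    if n<2:return None,0
    k=1+np.argmax(s[1:,4]);return c[k],s[k,4]
def hsv(im):return cv2.cvtColor(im,cv2.COLOR_RGB2HSV).astype(int)
def capmask(im,col):
    H,S,V=np.moveaxis(hsv(im),2,0)
    return {"red":((H<6)|(H>172))&(S>110)&(V>90),"orange":(H>=5)&(H<17)&(S>130)&(V>120),"blue":(H>100)&(H<125)&(S>110)&(V>60),
     "white":(S<60)&(V>150)}[col]
E
python3 - <<'E'
from vis import *
T,S=np.load("top0.npy"),np.load("side0.npy")
k=1.5625
for n,ts,ss in (("red",(268,297),(298,384)),("orange",(273,367),(382,391)),("blue",(206,303),(273,427)),("white",(210,370),(361,439))):
    p,a=blob(capmask(T,n),np.array(ts)/k,8);q,b=blob(capmask(S,n),np.array(ss)/k,8)
    print(n,p,a,q,b, *(tri(p,q) if a and b else ()))
print("white bottle",tri(np.array((449,271))/k,np.array((352,247))/k))
# rack & tray
H,Sa,V=np.moveaxis(hsv(T),2,0)
m=((Sa<45)&(V>150)).astype(np.uint8);w=np.zeros_like(m);w[140:248,250:315]=1
cn=max(cv2.findContours(m*w,cv2.RETR_EXTERNAL,cv2.CHAIN_APPROX_NONE)[0],key=cv2.contourArea)
r=cv2.minAreaRect(plane("top",cn[:,0],24)[:,:2].astype(np.float32));print("rack",r)
for name,im in(("top",T),("side",S)):
    H,Sa,V=np.moveaxis(hsv(im),2,0);m=((H>105)&(H<125)&(Sa>150)).astype(np.uint8)
    cn=max(cv2.findContours(m,cv2.RETR_EXTERNAL,cv2.CHAIN_APPROX_NONE)[0],key=cv2.contourArea)
    print("tray",name,cv2.minAreaRect(plane(name,cn[:,0],18)[:,:2].astype(np.float32)))
a=cv2.resize(T[135:255,120:320],(800,480),interpolation=cv2.INTER_CUBIC)
cv2.imwrite("pics/c1.png",a[:,:,::-1])
b=cv2.resize(S[145:320,160:290],(446,600),interpolation=cv2.INTER_CUBIC)
cv2.imwrite("pics/c2.png",b[:,:,::-1])
E
```

```text
red [171.3 188.8] 12 [190. 244.] 21 [567.3 213.6  59.7] 1.1666963703704907
orange [174.5 233.6] 23 [244.2 247.9] 29 [451.4 200.4  74.4] 0.6461237607714013
blue [131.2 193.5] 18 [174.8 272.6] 56 [553.7 309.2  81.5] 0.41382108395436773
white [133.5 236.1] 50 [230.5 278.3] 91 [446.2 296.3  92.7] 0.22591532972248266
white bottle (array([596.7, -83.5,  79.4]), np.float64(0.20198934054784223))
rack ((558.0653076171875, -71.4183578491211), (172.2457733154297, 286.8006286621094), 88.51165771484375)
tray top ((544.7612915039062, -330.0519714355469), (113.7121810913086, 103.34165954589844), 8.962182998657227)
tray side ((541.4273681640625, -322.72064208984375), (114.18973541259766, 126.19577026367188), 9.3693208694458)
```

View pics/c1.png

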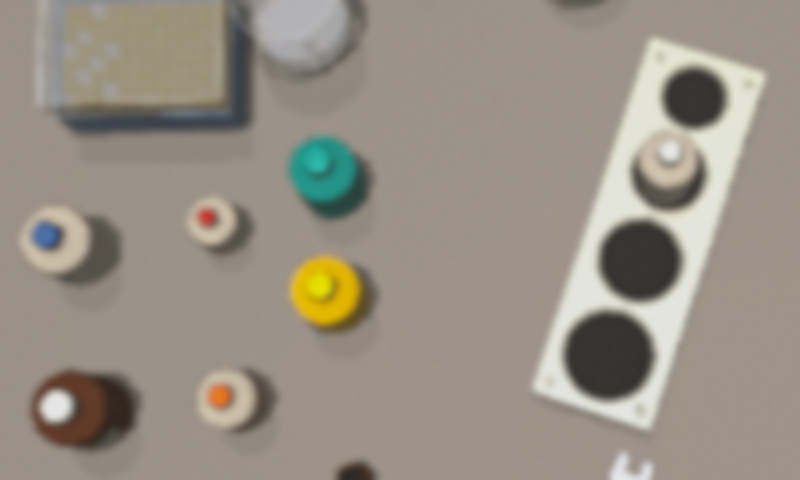

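View pics/c2.png

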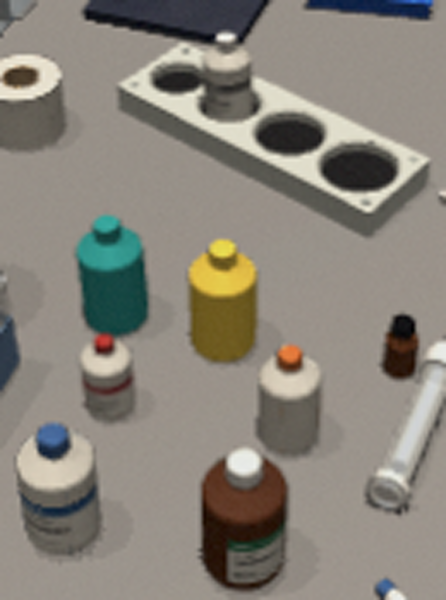

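Zoomed top view (4x crop, offset 120,135): all four fresh bottles stand clear. The look-alikes are teal (320,165) and yellow (322,288). The rack corners are about (652,37), (767,73), (651,430) and (533,390). The side crop agrees. Next I refine the rack, tray and bottle positions.

```bash
python3 - <<'E'
from vis import *
T,S=np.load("top0.npy"),np.load("side0.npy")
o=np.array([120,135]);so=np.array([160,145]);f=3.43
tp=lambda x,y:np.array([x,y])/4+o
sp=lambda x,y:np.array([x,y])/f+so
def contour(m,x0,y0,x1,y1):
    w=np.zeros(m.shape,np.uint8);w[y0:y1,x0:x1]=1
    m=(m*w).astype(np.uint8)
    return sorted(cv2.findContours(m,cv2.RETR_EXTERNAL,cv2.CHAIN_APPROX_NONE)[0],key=cv2.contourArea)[::-1]
V=T.min(2).astype(int)
for th in(165,180):
    cn=contour(V>th,250,140,315,248)[0]
    print("rack",th,cv2.minAreaRect(plane("top",cn[:,0],24)[:,:2].astype(np.float32)))
# dark wells
tw=[(694,97),(640,260),(608,355)];sw=[(178,77),(290,132),(360,167)]
for a,b in zip(tw,sw):
    p,n=blob(T.max(2)<90,tp(*a),14);q,k=blob(S.max(2)<85,sp(*b),16)
    print("well",plane("top",[p],14)[0],n,k,tri(p,q))
# rack corners both views
for a,b in zip([(652,37),(651,430),(533,390)],[(187,44),(430,160),(371,222)]):print("corner",*tri(tp(*a),sp(*b)))
# white caps
for nm,c in(("W",(669,152)),("B",(56,407))):
    for th in(185,200): 
        p,n=blob(T.min(2)>th,tp(*c),5); print(nm,th,p,n)
for nm,c in(("W",(226,40)),("B",(244,466))):
    for th in(150,170,190): 
        p,n=blob(S.min(2)>th,sp(*c),6); print(nm,"side",th,p,n)
for nm,a,b in(("teal",(320,162),(106,228)),("yel",(320,287),(222,250)),("box",(228,105),None),):
    if b:print(nm,*tri(tp(*a),sp(*b)))
k=1.5625
for nm,a,b in(("tape",(415,186),(261,262)),("boxcorner",(284,258),(226,452/1.0)),("redcap big",(241,151),(141,300))):print(nm,*tri(np.array(a)/k,np.array(b)/k))
E
```

```text
rack 165 ((559.4346923828125, -71.40655517578125), (82.4361572265625, 252.30039978027344), 70.02240753173828)
rack 180 ((559.1541748046875, -71.28213500976562), (80.03057098388672, 249.93409729003906), 70.25904846191406)
well [ 650.4 -104.3   14. ] 151 126 (array([ 641.8, -105.6,   17.2]), np.float64(15.448008449819119))
well [540.3 -64.7  14. ] 277 158 (array([538.3, -64.6,  21. ]), np.float64(1.6748575775545276))
well [477.6 -41.9  14. ] 335 206 (array([476. , -41.9,  21.5]), np.float64(1.819196617786543))
corner [649.3 -79.1  79.6] 46.150342714955805
corner [426.3 -69.4  21.2] 1.0901679791936687
corner [452.9   6.5  14.8] 3.694253737086221
W 185 [287. 172.] 21
W 200 [286.9 172.3] 12
B 185 [133.5 236.1] 33
B 200 [133.6 236.2] 26
W side 150 [226.  160.9] 26
W side 170 [225.5 161.4] 19
W side 190 [225.3 155.4] 7
B side 150 [230.6 279.3] 67
B side 170 [230.7 279.3] 59
B side 190 [230.7 279.2] 50
teal [596.9 137.3  78. ] 0.21731281043177159
yel [516.6 136.3  81.8] 0.3315665589422564
tape [749.4 -33.2  48. ] 6.834597116268237
boxcorner [ 686.3  230.4 -128.9] 19.61276868787933
redcap big [773.1 233.8 162.4] 1.658238108824592
```

```bash
cat > act.py <<'E'
from vis import *
from scipy.spatial.transform import Rotation as Ro
ZT=190
def down(a):  # closing line along angle a, tool down; of both half turns the one with least joint-6 angle
    y=np.array([np.cos(a),np.sin(a),0]);z=np.array([0,0,-1.]);return Ro.from_matrix(np.c_[np.cross(y,z),y,z]).as_quat()
def go(p,a,ptp=True):
    js=[(abs(j[5]),q) for q in(down(a),down(a+np.pi)) if (j:=bot.solve_ik(p,q)) is not None]
    q=min(js,key=lambda v:v[0])[1]
    bot.move_ptp(p,q)
def pick(xy,z,a,dia,clear=24,F=15):
    go([*xy,ZT],a); bot.move_gripper(dia+clear)
    bot.line_to([*xy,z+25],200); bot.line_to([*xy,z],60)
    bot.move_gripper(dia-8,F); s=bot.read_state(); print("grip",s['width'],s['finger_force'],s['tcp_pos'])
    bot.line_to([*xy,z+25],80); bot.line_to([*xy,ZT],200)
    s=bot.read_state();print("lifted",s['width'],s['finger_force'])
def place(xy,z,a,dia,clear=20):
    go([*xy,ZT],a); bot.line_to([*xy,z+30],200); bot.line_to([*xy,z+1.5],40); bot.pause(.2)
    f0=bot.read_state()['contact_force'][2]; d=1.5
    while d>-2.5:
        d-=.6; bot.line_to([*xy,z+d],20); f=bot.read_state()['contact_force'][2]
        if f-f0>1.5: break
    s=bot.read_state();print("down",d,f-f0,s['tcp_pos'],s['t'])
    bot.move_gripper(dia+clear); bot.line_to([*xy,z+40],100); bot.line_to([*xy,ZT],200)
C=np.array([559.2,-71.3]);PH=np.radians(160.26);R=np.array([np.cos(PH),np.sin(PH)]);PERP=PH-np.pi/2
W=[C+s*R for s in(-95,-40,21,87)]
E
python3 - <<'E'
from act import *
print(W)
pick((596.8,-84.0),37,PERP,38)
place((544.5,-328),26,PERP,38)
im=bot.camera("top");im2=bot.camera("side")
T,S=np.load("top0.npy"),np.load("side0.npy")
v=np.full((600,800,3),0,np.uint8)
v[:,:400]=cv2.resize(T[110:185,125:225][:, :],(400,300)).repeat(2,0) if 0 else 0
v[:300,:400]=cv2.resize(T[115:190,125:225],(400,300),interpolation=cv2.INTER_CUBIC)
v[:300,400:]=cv2.resize(S[190:265,95:195],(400,300),interpolation=cv2.INTER_CUBIC)
v[300:,:400]=cv2.resize(im[130:242,255:405],(400,300),interpolation=cv2.INTER_CUBIC)
v[300:,400:]=cv2.resize(im2[100:220,160:320],(400,300),interpolation=cv2.INTER_CUBIC)
cv2.imwrite("pics/c3.png",v[:,:,::-1])
E
```

```text
[array([ 648.6, -103.4]), array([596.8, -84.8]), array([539.4, -64.2]), array([477.3, -41.9])]
grip 37.00036166343719 14.999946602256387 [597.  -84.   37.2]
lifted 36.929944187475336 14.999917807144811
down -0.29999999999999993 4.593573190872173 [ 544.7 -328.    26.1] 10.0083
```

View pics/c3.png

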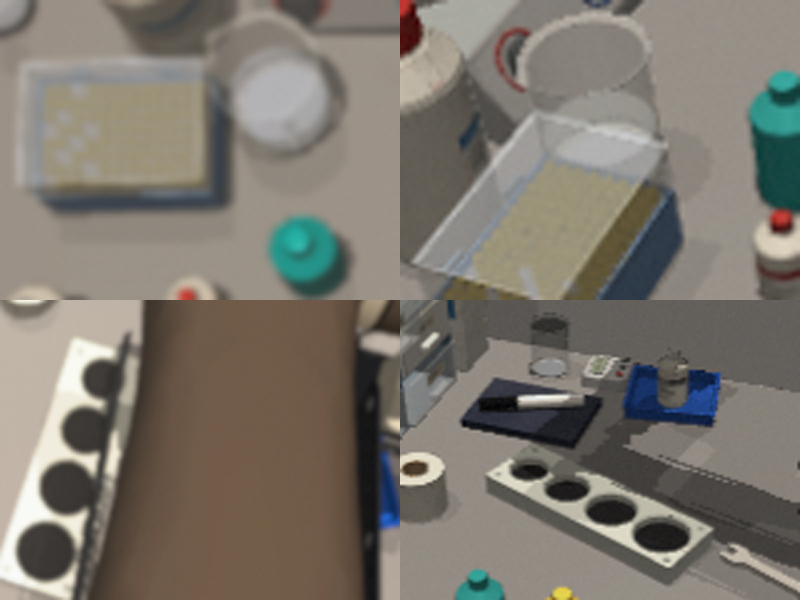

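White stands upright in the blue tray (lower right panel, about (673,375)). The upper panels show the lidded box corner at top-view crop (213,187) and side crop (267,147), and the beaker rim at (265,60) and (187,50). I'll check their heights before choosing red's grasp angle.

```bash
python3 - <<'E'
from vis import *
t=lambda x,y:np.array([x,y])/4+[125,115]
s=lambda x,y:np.array([x,y])/4+[95,190]
print("lid low corner",*tri(t(213,187),s(267,147)));print("lid left corner",*tri(t(18,190),s(15,262)))
print("beaker",*tri(t(265,60),s(187,50)))
E
```

```text
lid low corner [638.3 195.4  70.2] 4.602400197575052
lid left corner [662.5 327.6 100.1] 70.40863892733405
beaker [710.8 157.2  89.9] 5.056271491876962
```

```bash
python3 - <<'E'
from act import *
pick((567,213.6),18,0,32,20); place(W[0],14+18,PERP,32)
pick((451.2,200.4),21,np.radians(30),38,18); place(W[1],14+21,PERP,38)
bot.line_to([450,250,ZT],250)
v=np.zeros((450,800,3),np.uint8)
for i,(n,y,x) in enumerate((("top",110,130),("side",100,130))):
    im=bot.camera(n); np.save(n+"1.npy",im); v[:,400*i:400*i+400]=cv2.resize(im[y:y+225,x:x+200],(400,450),interpolation=cv2.INTER_CUBIC)
cv2.imwrite("pics/c4.png",v[:,:,::-1])
E
```

```text
grip 30.87309086855112 15.000056067947298 [567.2 213.7  18.2]
lifted 30.51825634015427 14.999790497822687
down -0.29999999999999993 5.745781839733948 [ 648.8 -103.4   32.2] 21.8333
grip 37.30969933116724 14.983265421335545 [451.3 200.5  21.2]
lifted 37.007989344902896 14.980473397035468
down -0.29999999999999993 5.068606377174662 [597.  -84.8  35.2] 32.475
```

View pics/c4.png

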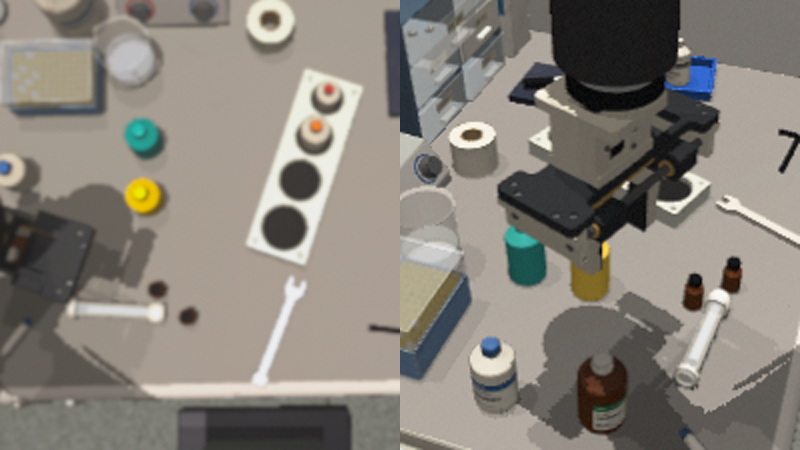

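Red and orange stand centred in their recesses (left panel, (327,92) and (316,128)). Teal and yellow are untouched. Blue and brown come next.

```bash
python3 - <<'E'
from act import *
pick((553.5,309.0),28,0,44,20); place(W[2],14+28,PERP,44)
pick((446.5,296.0),31,0,48,20); place(W[3],14+31,PERP,48)
bot.line_to([450,250,ZT],250)
im=bot.camera("top")
bot.line_to([450,350,300],250)
v=np.zeros((450,800,3),np.uint8)
v[:,:400]=cv2.resize(im[110:245,245:365],(400,450),interpolation=cv2.INTER_CUBIC)
im=bot.camera("side");v[:,400:]=cv2.resize(im[100:235,170:290],(400,450),interpolation=cv2.INTER_CUBIC)
cv2.imwrite("pics/c5.png",v[:,:,::-1]);s=bot.read_state();print(s['t'])
E
```

```text
grip 43.30103081387126 14.980738126323558 [553.7 309.2  28.3]
lifted 43.37202505514611 14.975684077944607
down -0.29999999999999993 6.39515808298063 [539.6 -64.2  42.2] 44.85
grip 47.79161154571794 14.99533129914198 [446.6 296.1  31.2]
lifted 47.166609070423824 14.992558118538
down -0.29999999999999993 5.852649954074247 [477.5 -41.9  45.2] 56.05
60.05
```

View pics/c5.png

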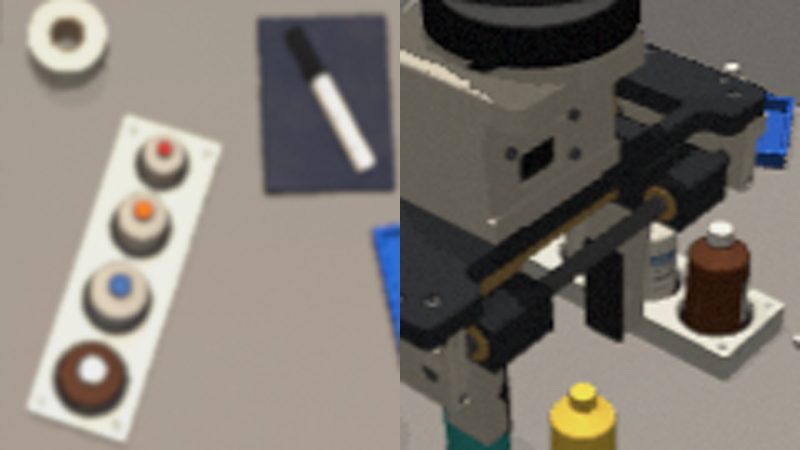

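```bash
python3 - <<'E'
from act import *
bot.move_joints([-0.996,0.359,0.012,0,-1.224,-0.288])
im=bot.camera("side");cv2.imwrite("pics/c6.png",cv2.resize(im[90:240,140:340],(800,600),interpolation=cv2.INTER_CUBIC)[:,:,::-1])
E
```

```text
(no output)
```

View pics/c6.png

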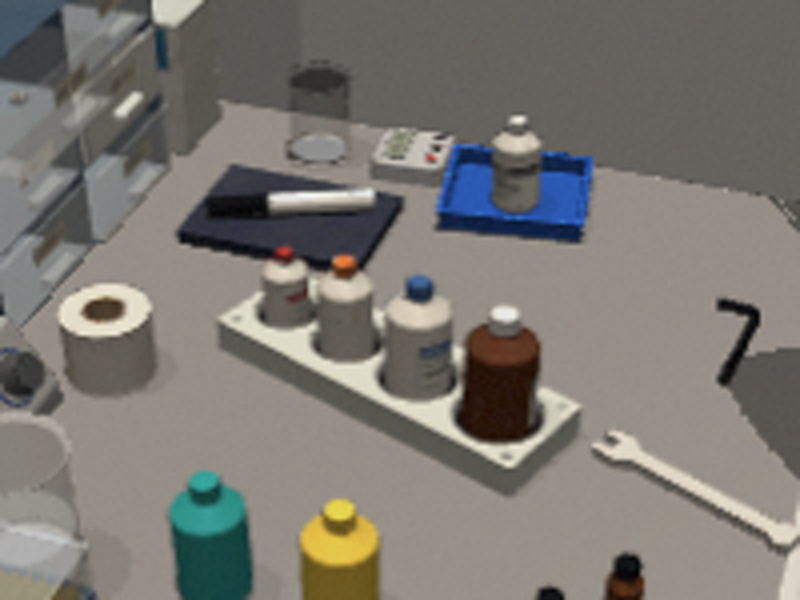

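All five bottles stand upright: red, orange, blue and brown in rack order, and white in the tray (516,165).

```bash
python3 -c "
from plant import bot
print(bot.close_job())"
```

```text
the job is handed in; nothing more can be done
None
```

The job is handed in: the white bottle stands in the empties tray, and red, orange, blue and brown stand upright in recesses 1 to 4 in order of size, after about 60 s of the 144 s allowed.

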